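Put the mixed-up jar lids back on their own jars

ROBOT

A 6-joint arm with a two-finger parallel gripper is mounted at the origin on a cart in front of the work surface, level with it; the furniture and walls round the work are solid. World frame = base frame: x ahead of the robot, y to its left, z up, the work surface at z = 0. Lengths are in m, angles in rad, forces in N, time in s.
With the tool pointing down it reaches from about 0.25 to 0.725 m from the base axis. Payload 4 kg.
Tool frame: the origin (TCP) lies at the very end of the fingers, on their centre line; the grasp point (between the pads) lies 19 mm behind it; z points along the fingers, y is the line along which they close (so a half turn about z gives the same grasp; the last joint's range is limited). The gripper opens to 85 mm and grips with 20 to 120 N. Pads are 22 mm wide; open, the fingers measure 114 mm over their backs; the gripper's body (76 mm by 85 mm) begins 54 mm behind the grasp point. The pads swing forward as they close: fully open they stand 13 mm farther back than shut.
Start: joints at [1.257, 0.241, 0.005, 1.335, 0, 1.571], TCP at [0.154, 0.476, 0.231] pointing down, gripper open.
Joint ranges: [-2.72, 2.72], [-1.05, 1.87], [-1.09, 1.28], [-1.99, 2.15], [-1.42, 1.44], [-3.14, 3.14]. Speed limits (rad/s): [2.79, 2.79, 3.14, 3.14, 3.14, 3.14].

INTERFACE

Orientations are given as a unit quaternion [x, y, z, w].
In Python, from workcell import bot, vision, workorder gives the robot as it stands.
- The arm moves only by the shell command python3 -m creep 'ROWS' [OPENING]. ROWS is JSON, a list of rows, each a list of 2 entries, a list of its own where there are three numbers: the shift along the tool's x, y, z in mm, then the turn, a rotation vector about the tool's x, y, z in rad. In form: [[[dx, dy, dz], [wx, wy, wz]], ...]. A call has 1 to 12 rows; each row shifts and turns the commanded pose from where the row before left it, along the tool's axes as they then stand; what a row does not reach is not made up. A row lasts 1/8 s, in which the tool goes at most 62.5 mm and 10.7 degrees, less where a joint would pass 70% of its speed; a pose out of reach is approached as far as the arm can. A call is refused whole if a number of a shift passes 62.5 or a number of a turn 0.188, either way. A call with a gripper value outside its range is refused whole. OPENING is the finger opening in mm, from 0 to 85.4, set as the call begins (- or left out, the last holds). The fingers move at their own pace and stop on an object; the grip force is fixed at half the most. Time passes only in rows, so rows that do not move let the fingers close. It gives the time, the measured TCP pose, the force, the opening and the grip force at its end, in the units of the state.
- bot.get_obs(): the state, without advancing time (a new reading comes with each control period).
- vision.camera(name): name is "side" or "top"; returns a dict with "image" (400x640x3 uint8, blue, green, red), "z_map" (400x640 float32, m along the optical axis (not along the pixel's ray), 0 where there is no reading), "K" (3x3 intrinsics, pixels), "rvec" (rotation vector, rad) and "tvec" (3), from world to camera coordinates, as OpenCV has them. Camera axes: x right, y down, z forward; pixel columns grow to the right and rows downward; lengths in m; the calibration is good to about 2 mm. A picture is of the moment at which its call begins.
- workorder.job_done(): hands the job in; it is judged then, once.
Trained networks look in a picture, given as the dict that the camera call returned (one of the last four; its "shot" number tells which), for a name from the list of things; names that differ only in an ending like _2 or _b are one class to them, and where a whole thing is asked for, a point or a joint stands for the part that bears it (a point fixed in the world has none). Each returns a list of dicts, best first, with "score" (0 to 1); they miss things now and then, are a little off and sometimes report something else, mostly with a low value. They report only what shows in the picture. A call takes as long as a camera call.
- vision.spot_in(picture, query): "position" ([column, row] in pixels, amid what is visible of it).
- vision.place_of(picture, query): "position" ([column, row] in pixels: a listed point, or the origin of a listed thing).
The state is a dict: "clock": time; "joint_pos": joint angles; "joint_vel": joint speeds; "tau": joint torques, N m; "eef_pos": TCP position; "tool_rot": TCP orientation; "ft_force": force on the tool from outside, world axes, zero at the start; "ft_torque": the same for the moment, N m; "grip_width": finger opening in m; "grasp_force": force on a finger pad.
Only numpy, scipy, OpenCV 4.12 (cv2) and the standard library are available. Lean on these libraries where they do the work, as an engineer would, in place of code of your own. Each camera call takes 0.05 s, during which the arm holds its last target. There are 200 camera calls.

TASK

The lids of the four storage jars have been mixed up. Put every lid back on the jar of its own shape, dropped into the mouth so that it lies flat, and turned so that its outline lines up with the jar's; the pot mat is free for laying a lid aside meanwhile. Leave the jars standing where they are and do not disturb the glass and the cup behind them.

Things in the scene. Friction and masses are not known exactly. Their poses are not given: they have to be found in the camera images.
- jar_round: White ceramic storage jar, from above round, 104 mm across, 62 mm high, straight sides, loose but full (0.7 to 1.2 kg). In the centre of its flat top a round mouth 58 mm wide, the same in all four jars. Origin at the centre of its underside, z up. At the start a lid of another shape lies on it.
- jar_square: White ceramic storage jar, from above square with rounded corners, 92 x 92 mm, 62 mm high, straight sides, loose but full (0.7 to 1.2 kg). In the centre of its flat top a round mouth 58 mm wide, the same in all four jars. Origin at the centre of its underside, z up. At the start a lid of another shape lies on it.
- jar_oval: White ceramic storage jar, from above oval, 132 along x by 72 mm along y, 62 mm high, straight sides, loose but full (0.7 to 1.2 kg). In the centre of its flat top a round mouth 58 mm wide, the same in all four jars. Origin at the centre of its underside, z up. At the start a lid of another shape lies on it.
- jar_oblong: White ceramic storage jar, from above rectangle, 126 along x by 70 mm along y, 62 mm high, straight sides, loose but full (0.7 to 1.2 kg). In the centre of its flat top a round mouth 58 mm wide, the same in all four jars. Origin at the centre of its underside, z up. At the start a lid of another shape lies on it.
- lid_round: Wooden lid: round, 104 mm across, 12 mm thick, like its jar. Under it a round boss 42 wide, 8 deep, that drops into any jar's mouth (8 mm play all round) or stands on a flat surface; on it a round knob 24 mm across, 26 tall, darker. 65-125 g. Origin: centre of the boss's underside, z up (lid 8 to 20 mm, grip 20 to 46). Seated it is 54 mm over the jar's.
- lid_square: Wooden lid: square with rounded corners, 92 x 92 mm, 12 mm thick, like its jar. Under it a round boss 42 wide, 8 deep, that drops into any jar's mouth (8 mm play all round) or stands on a flat surface; on it a square knob 24 x 24 mm in line with it, 26 tall, darker. 65-125 g. Origin: centre of the boss's underside, z up (lid 8 to 20 mm, grip 20 to 46). Seated it is 54 mm over the jar's.
- lid_oval: Wooden lid: oval, 132 along x by 72 mm along y, 12 mm thick, like its jar. Under it a round boss 42 wide, 8 deep, that drops into any jar's mouth (8 mm play all round) or stands on a flat surface; on it a round-ended bar, 44 along x by 20 mm along y, 26 tall, darker. 65-125 g. Origin: centre of the boss's underside, z up (lid 8 to 20 mm, grip 20 to 46). Seated it is 54 mm over the jar's.
- lid_oblong: Wooden lid: rectangle, 126 along x by 70 mm along y, 12 mm thick, like its jar. Under it a round boss 42 wide, 8 deep, that drops into any jar's mouth (8 mm play all round) or stands on a flat surface; on it a square-ended bar, 44 along x by 20 mm along y, 26 tall, darker. 65-125 g. Origin: centre of the boss's underside, z up (lid 8 to 20 mm, grip 20 to 46). Seated it is 54 mm over the jar's.
- pot_mat: Fixed round grey silicone pot mat, 120 mm across, 8 mm thick, empty: a free spot where a lid can be laid for a while. Origin at the centre of its underside.
- tumbler: Small clear drinking glass, 48 mm across, 61 mm tall, behind the jars; not part of the job. Origin at the centre of its underside.
- mug_a: Small white espresso cup with a handle, 60 x 83 x 49 mm, behind the jars; not part of the job. Origin at the centre of its underside.

How it is judged:
By the outcome, as a careful person would: the job done as asked, in the order asked, and still so for the second after the job is handed in, with the robot touching nothing.
It also fails if it takes over 138 s, if anything falls off the work surface, if the arm or the gripper's body presses on something with over 40 N, if the wrist force passes 120 N, or if a joint passes its speed limit or range.

## Working session

There is one attempt and no reset: what is moved stays moved. The work goes in short steps, Python scripts to look and compute and a shell command to move; the robot and the scene stay as the last step left them, time stands still between calls to the robot, and variables do not carry over. Pictures are saved under pics/ and viewed, at most 14 in all, crops included, and the job is handed in when it is done.

```bash
ls; mkdir -p pics
python3 - <<'E'
from workcell import bot, vision
import cv2,json
o=bot.get_obs(); print(o)
for n in("top","side"):
    p=vision.camera(n); cv2.imwrite(f"pics/{n}0.png",p["image"]); print(n,p["K"],p["rvec"],p["tvec"])
    for q in ["jar_round","jar_square","jar_oval","jar_oblong","lid_round","lid_square","lid_oval","lid_oblong","pot_mat","tumbler","mug_a"]:
        print(q,[(r["position"],round(r["score"],2)) for r in vision.place_of(p,q)[:3]])
E
```

```text
pics
{'clock': 0.0, 'joint_pos': array([ 1.25695737e+00,  2.41416490e-01,  3.69600020e-03,  1.33521160e+00,
       -8.08452947e-06,  1.57081593e+00]), 'joint_vel': array([ 0.00067687, -0.00111118, -0.00218908,  0.00080115,  0.00030901,
       -0.00027169]), 'tau': array([-8.91993295e-05, -3.72321439e+01,  2.52406883e+01,  1.70557637e-02,
       -2.42211166e-05, -4.94581528e-06]), 'eef_pos': array([0.15415754, 0.47495777, 0.23040045]), 'tool_rot': array([ 1.56285866e-01,  9.87711288e-01, -1.05539340e-03, -1.62881488e-04]), 'ft_force': array([-0.57579705,  0.53599006, -0.59863094]), 'ft_torque': array([ 0.02228556,  0.06512738, -0.05203199]), 'grasp_force': 0.0, 'grip_width': 0.08550560623998063}
top [[460.80763612   0.         316.86366993]
 [  0.         460.80763612 204.50569025]
 [  0.           0.           1.        ]] [ 2.10344498 -2.14998925  0.14949873] [0.01876806 0.52756383 1.19821342]
jar_round [([459.2, 237.4], 0.93)]
jar_square [([188.8, 241.7], 0.69)]
jar_oval [([182.5, 240.5], 0.53)]
jar_oblong []
lid_round [([389.2, 232.3], 0.84)]
lid_square []
lid_oval [([465.2, 232.7], 0.77)]
lid_oblong [([186.3, 235.1], 0.88)]
pot_mat [([316.5, 234.5], 0.67)]
tumbler [([261.6, 175.6], 0.71)]
mug_a []
side [[382.73280629   0.         322.14615029]
 [  0.         382.73280629 193.7821386 ]
 [  0.           0.           1.        ]] [ 1.98893863 -0.22986783  0.18103552] [-0.51443557  0.09635933  1.1011986 ]
jar_round [([323.8, 291.4], 0.88)]
jar_square [([278.3, 173.1], 0.78)]
jar_oval [([291.2, 188.5], 0.97), ([336.0, 190.5], 0.75), ([325.0, 271.5], 0.18)]
jar_oblong [([290.9, 174.4], 0.69), ([306.9, 247.2], 0.59)]
lid_round [([307.5, 226.6], 0.56)]
lid_square [([292.9, 174.5], 0.78), ([275.9, 173.9], 0.25)]
lid_oval []
lid_oblong [([274.5, 157.8], 0.72)]
pot_mat [([296.5, 215.8], 0.54)]
tumbler [([336.1, 190.2], 0.75)]
mug_a [([307.9, 228.5], 0.71), ([381.3, 259.3], 0.62), ([300.2, 214.1], 0.55)]
```

Run:
```python
import cv2
a=cv2.imread("pics/top0.png")[130:310,130:550]; cv2.imwrite("pics/top0c.png",cv2.resize(a,None,fx=1.9,fy=1.9,interpolation=cv2.INTER_CUBIC))
a=cv2.imread("pics/side0.png")[120:340,200:460]; cv2.imwrite("pics/side0c.png",cv2.resize(a,None,fx=2.6,fy=2.6))
```

```text
(no output)
```

View pics/top0c.png

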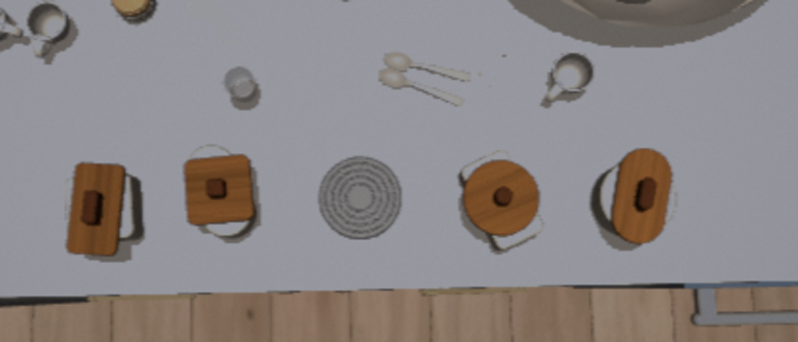

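View pics/side0c.png

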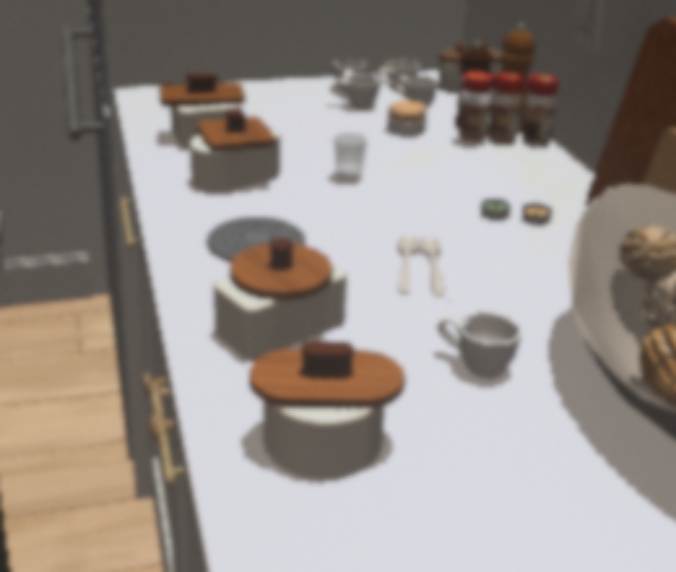

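The top view shows, left to right in crop pixels: the oblong lid (95,208) on the square jar, the square lid (218,190) on the oval jar, the empty mat (360,197), the round lid (502,197) on the oblong jar, and the oval lid (642,195) on the round jar. The side view agrees, and all lids look flat.

```bash
cat > h.py <<'E'
import numpy as np, cv2
from workcell import bot, vision
from scipy.spatial.transform import Rotation as R
def cloud(p):
    z=p["z_map"]; v,u=np.indices(z.shape); K=p["K"]
    c=np.stack([(u-K[0,2])/K[0,0]*z,(v-K[1,2])/K[1,1]*z,z],-1)
    M=cv2.Rodrigues(p["rvec"])[0]; w=(c-p["tvec"].ravel())@M
    w[z<=0]=np.nan; return w
def brown(p):
    b=p["image"].astype(int); return (b[...,2]-b[...,0]>30)
def hull_fit(pts):
    """pts xy -> centroid, principal yaw (deg), minAreaRect"""
    h=cv2.convexHull((pts*1000).astype(np.float32)); m=cv2.moments(h)
    c=np.array([m["m10"],m["m01"]])/m["m00"]
    a=.5*np.degrees(np.arctan2(2*m["mu11"],m["mu20"]-m["mu02"]))
    return c.round(1),round(a,1),cv2.minAreaRect(h)
def blobs(mask,n=30):
    k,l,s,c=cv2.connectedComponentsWithStats(mask.astype(np.uint8))
    return [(l==i) for i in range(1,k) if s[i,4]>=n]
def tool():
    o=bot.get_obs(); return o["eef_pos"]*1000,R.from_quat(o["tool_rot"]),o
E
python3 - <<'E'
from h import *
p=vision.camera("top"); w=cloud(p); B=brown(p)
inb=(w[...,0]>.1)&(w[...,0]<.75)&(np.abs(w[...,1])<.7)
for nm,m in (("lid",B&inb&(w[...,2]>.066)&(w[...,2]<.11)),("knob",B&inb&(w[...,2]>.09)&(w[...,2]<.11)),("jar",~B&inb&(w[...,2]>.04)&(w[...,2]<.075)),("mat",inb&(w[...,2]>.004)&(w[...,2]<.014))):
    for b in blobs(m,12):
        print(nm,b.sum(),np.nanmedian(w[b][:,2]).round(4),hull_fit(w[b][:,:2]))
t,r,o=tool(); print(t,r.as_matrix().round(3))
E
```

```text
lid 85 0.0712 (array([ 742.6, -404.9]), np.float64(-86.8), ((740.496337890625, -406.437255859375), (18.632190704345703, 52.754371643066406), 0.012367201037704945))
lid 1193 0.0735 (array([ 440.4, -380.3]), np.float64(-13.4), ((440.53460693359375, -380.8224182128906), (72.90213775634766, 129.70262145996094), 78.92913055419922))
lid 1149 0.0738 (array([462.2, 196.8]), np.float64(15.2), ((462.0255126953125, 196.65338134765625), (90.63551330566406, 89.96442413330078), 4.504931926727295))
lid 1221 0.0735 (array([ 441.9, -189.7]), np.float64(-47.3), ((441.8826599121094, -189.43556213378906), (101.43890380859375, 101.37505340576172), 6.2025370597839355))
lid 1179 0.074 (array([438.7, 366.5]), np.float64(-5.1), ((438.9693603515625, 366.8460693359375), (68.83505249023438, 124.66281127929688), 85.29061126708984))
knob 114 0.0994 (array([ 441.3, -380.7]), np.float64(-11.2), ((441.27716064453125, -380.9967956542969), (19.227922439575195, 42.13426971435547), 76.80826568603516))
knob 86 0.0992 (array([461.8, 198.3]), np.float64(77.6), ((461.81292724609375, 197.73123168945312), (23.516334533691406,
[... 4868 characters left out ...]
loat64(-0.7), ((549.6759033203125, 629.3524780273438), (6.673922061920166, 91.37574005126953), 87.83877563476562))
mat 1319 0.0075 (array([452.4,   4.4]), np.float64(44.1), ((452.35205078125, 3.902942657470703), (118.47232055664062, 117.92284393310547), 4.609246253967285))
mat 87 0.0093 (array([431.9, 630.7]), np.float64(0.4), ((431.2642822265625, 630.872314453125), (135.00729370117188, 5.792649269104004), 0.45960286259651184))
mat 47 0.0077 (array([337.8, 629.1]), np.float64(-3.9), ((335.8276672363281, 630.27587890625), (9.174683570861816, 46.38642883300781), 83.58463287353516))
[154.35357105 475.58823914 231.30822428] [[-0.951  0.309 -0.   ]
 [ 0.309  0.951  0.   ]
 [ 0.    -0.    -1.   ]]
```

```bash
cat >> h.py <<'E'
def plan(x,y,z,yaw,mod=180):
    t,r,o=tool(); m=r.as_matrix(); d=m.T@(np.array([x,y,z])-t)
    a=np.degrees(np.arctan2(m[1,1],m[0,1])); e=(yaw-a+mod/2)%mod-mod/2
    print("tcp",t.round(1),"yaw",a.round(1),"shift",d.round(1),"n",(np.linalg.norm(d)/62.5).round(2),"wz",np.radians(-e).round(3),"q",o["joint_pos"].round(2)[[0,5]],"clk",round(o["clock"],2),"F",o["ft_force"].round(1),"w",round(o["grip_width"]*1000,1))
E
python3 -c "
from h import *
plan(439,367.5,150,85)"
```

```text
tcp [154.4 475.6 231.3] yaw 72.0 shift [-304.1  -14.9   81.3] n 5.04 wz -0.227 q [1.26 1.57] clk 1.25 F [-0.4  0.8 -0.4] w 85.7
```

```bash
python3 -m creep '[[[-44,-2,12],[0,0,0]],[[-44,-2,12],[0,0,0]],[[-44,-2,12],[0,0,0]],[[-44,-2,12],[0,0,0]],[[-44,-2,11],[0,0,0]],[[-42,-2,11],[0,0,0]],[[-42,-3,11],[0,0,0]],[[0,0,0],[0,0,-0.114]],[[0,0,0],[0,0,-0.113]],[[0,0,0],[0,0,0]],[[0,0,0],[0,0,0]]]' 60; python3 -c "
from h import *
plan(439,367.5,77,85)"
```

```text
clock: 2.62
eef_pos: [0.4388, 0.3675, 0.1503]
tool_rot: [0.044, 0.999, 0.0, 0.0]
ft_force: [0.0, -0.4, 0.2]
grip_width: 0.0599
grasp_force: 0.0
tcp [438.8 367.5 150.3] yaw 84.9 shift [-0.2 -0.  73.3] n 1.17 wz -0.001 q [0.7  0.79] clk 2.62 F [ 0.  -0.4  0.2] w 59.9
```

```bash
python3 -m creep '[[[0,0,30],[0,0,0]],[[0,0,25],[0,0,0]],[[0,0,17],[0,0,0]],[[0,0,0],[0,0,0]]]' 50;  python3 -m creep '[[[0,0,0],[0,0,0]],[[0,0,0],[0,0,0]],[[0,0,0],[0,0,0]],[[0,0,0],[0,0,0]],[[0,0,0],[0,0,0]],[[0,0,0],[0,0,0]]]' 0;  python3 -m creep '[[[0,0,-15],[0,0,0]],[[0,0,-25],[0,0,0]],[[0,0,-40],[0,0,0]],[[0,0,0],[0,0,0]]]'; python3 -c "
from h import *
plan(452,4,150,85)"
```

```text
clock: 3.12
eef_pos: [0.4376, 0.3668, 0.0769]
tool_rot: [0.044, 0.999, -0.001, -0.001]
ft_force: [0.6, 0.0, -0.4]
grip_width: 0.0498
grasp_force: 0.0
clock: 3.88
eef_pos: [0.4397, 0.3682, 0.0798]
tool_rot: [0.043, 0.999, 0.001, 0.001]
ft_force: [-0.0, -0.4, 5.1]
grip_width: 0.0174
grasp_force: 61.8
clock: 4.38
eef_pos: [0.4408, 0.369, 0.1625]
tool_rot: [0.043, 0.999, 0.003, 0.003]
ft_force: [0.8, 1.0, -0.7]
grip_width: 0.0174
grasp_force: 60.9
tcp [440.8 369.  162.5] yaw 85.0 shift [ -42.8 -362.8   10.8] n 5.85 wz 0.0 q [0.7  0.78] clk 4.38 F [ 0.8  1.  -0.7] w 17.4
```

```bash
python3 -m creep '[[[-5,-44,0],[0,0,0]],[[-5,-46,0],[0,0,0]],[[-6,-46,0],[0,0,0]],[[-6,-46,0],[0,0,0]],[[-5,-46,0],[0,0,0]],[[-5,-45,0],[0,0,0]],[[-5,-45,0],[0,0,0]],[[-5,-45,0],[0,0,0]],[[0,0,0],[0,0,0]],[[0,0,0],[0,0,0]],[[0,0,0],[0,0,0]]]';python3 - <<'E'
from h import *
plan(452,4,34,85)
p=vision.camera("top"); cv2.imwrite("pics/top1.png",p["image"][100:320,100:560])
E
```

```text
clock: 5.75
eef_pos: [0.449, 0.0032, 0.1581]
tool_rot: [0.043, 0.999, 0.0, -0.0]
ft_force: [0.8, 0.6, -1.1]
grip_width: 0.0175
grasp_force: 60.9
tcp [449.    3.2 158.1] yaw 85.1 shift [ -3.    1.  124.1] n 1.99 wz 0.002 q [0.01 0.09] clk 5.75 F [ 0.8  0.6 -1.1] w 17.5
```

View pics/top1.png

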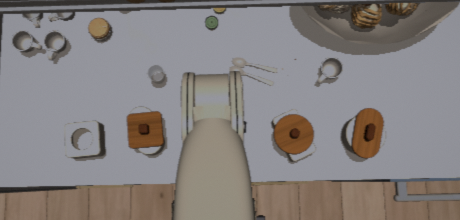

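The oblong lid is in the gripper, and the square jar stands open at pixel (84,139). I'll lay the lid on the mat.

```bash
python3 -m creep '[[[0,0,40],[0,0,0]],[[-3,1,40],[0,0,0]],[[0,0,25],[0,0,0]],[[0,0,10],[0,0,0]],[[0,0,8],[0,0,0]],[[0,0,0],[0,0,0]],[[0,0,0],[0,0,0]]]';  python3 -m creep '[[[0,0,0],[0,0,0]],[[0,0,0],[0,0,0]],[[0,0,0],[0,0,0]]]' 50;  python3 -m creep '[[[0,0,-30],[0,0,0]],[[0,0,-50],[0,0,0]],[[0,0,-40],[0,0,0]],[[0,0,0],[0,0,0]]]'
python3 - <<'E'
from h import *
p=vision.camera("top"); w=cloud(p); B=brown(p)
m=~B&(w[...,2]>.05)&(w[...,2]<.072)&(w[...,0]<.53)&(w[...,0]>.35)&(w[...,1]>.29)&(w[...,1]<.45)
for b in blobs(m,50): print(b.sum(),np.nanmedian(w[b][:,2]),hull_fit(w[b][:,:2]))
plan(462,197.5,150,94,90)
E
```

```text
clock: 6.68
eef_pos: [0.4531, 0.003, 0.0362]
tool_rot: [0.043, 0.999, 0.0, 0.001]
ft_force: [-0.3, 0.6, -0.9]
grip_width: 0.0176
grasp_force: 60.9
clock: 7.05
eef_pos: [0.4525, 0.0029, 0.0356]
tool_rot: [0.043, 0.999, 0.0, 0.0]
ft_force: [-0.9, -0.6, 0.1]
grip_width: 0.0501
grasp_force: 0.0
clock: 7.55
eef_pos: [0.4551, 0.0029, 0.1588]
tool_rot: [0.043, 0.999, 0.0, 0.004]
ft_force: [-0.6, -0.2, 0.4]
grip_width: 0.0502
grasp_force: 0.0
865 0.061364866906824876 (array([442. , 366.5]), np.float64(84.8), ((441.9970397949219, 366.65924072265625), (91.98387145996094, 94.51600646972656), 4.687740802764893))
tcp [453.5   2.9 156.7] yaw 85.0 shift [  8.4 194.6   6.8] n 3.12 wz -0.157 q [0.01 0.09] clk 7.6 F [ 0.5 -0.1 -0.7] w 50.5
```

```bash
python3 -m creep '[[[2,39,1],[0,0,0]],[[2,39,1],[0,0,0]],[[2,39,2],[0,0,0]],[[2,39,2],[0,0,0]],[[0,39,1],[0,0,0]],[[0,0,0],[0,0,-0.083]],[[0,0,0],[0,0,-0.083]],[[0,0,0],[0,0,0]],[[0,0,0],[0,0,0]]]' 50; python3 -c "
from h import *
plan(462,197.5,80,94.5,90)"
```

```text
clock: 8.72
eef_pos: [0.4607, 0.1975, 0.1473]
tool_rot: [-0.039, 0.999, -0.0, -0.001]
ft_force: [-0.9, 0.8, -0.6]
grip_width: 0.0494
grasp_force: 0.0
tcp [460.7 197.5 147.3] yaw 94.5 shift [-1.5 -0.1 67.3] n 1.08 wz -0.001 q [0.41 0.33] clk 8.72 F [-0.9  0.8 -0.6] w 49.4
```

```bash
python3 -m creep '[[[-1,0,30],[0,0,0]],[[0,0,22],[0,0,0]],[[0,0,15],[0,0,0]],[[0,0,0],[0,0,0]]]' 50;  python3 -m creep '[[[0,0,0],[0,0,0]],[[0,0,0],[0,0,0]],[[0,0,0],[0,0,0]],[[0,0,0],[0,0,0]],[[0,0,0],[0,0,0]]]' 0;  python3 -m creep '[[[0,0,-15],[0,0,0]],[[0,0,-25],[0,0,0]],[[0,0,-35],[0,0,0]],[[0,0,0],[0,0,0]],[[0,0,0],[0,0,0]]]'; python3 -c "
from h import *
plan(442,366.5,150,94.7,90)"
```

```text
clock: 9.22
eef_pos: [0.4613, 0.1974, 0.0802]
tool_rot: [-0.039, 0.999, -0.0, -0.001]
ft_force: [0.8, 0.6, 0.3]
grip_width: 0.0498
grasp_force: 0.0
clock: 9.85
eef_pos: [0.4632, 0.1984, 0.0825]
tool_rot: [-0.04, 0.999, 0.0, 0.001]
ft_force: [-0.5, -0.0, 5.7]
grip_width: 0.0213
grasp_force: 60.8
clock: 10.48
eef_pos: [0.4618, 0.1978, 0.1561]
tool_rot: [-0.04, 0.999, -0.0, -0.0]
ft_force: [-0.1, -0.1, -1.4]
grip_width: 0.0211
grasp_force: 60.0
tcp [461.8 197.8 156.1] yaw 94.5 shift [  6.4 169.7   6.1] n 2.72 wz -0.003 q [0.4  0.33] clk 10.47 F [-0.1 -0.1 -1.4] w 21.1
```

```bash
python3 -m creep '[[[1,34,0],[0,0,0]],[[1,34,0],[0,0,0]],[[1,34,0],[0,0,0]],[[1,34,0],[0,0,0]],[[2,34,0],[0,0,0]],[[0,0,0],[0,0,0]],[[0,0,0],[0,0,0]],[[0,0,0],[0,0,0]]]'
python3 - <<'E'
from h import *
plan(442,366.5,83,94.7,90)
p=vision.camera("top"); w=cloud(p); B=brown(p)
m=(~B)&(w[...,2]>.055)&(w[...,2]<.07)&(w[...,0]<.55)&(w[...,0]>.37)&(w[...,1]>.12)&(w[...,1]<.27)
for b in blobs(m,50): print(b.sum(),np.nanmedian(w[b][:,2]),hull_fit(w[b][:,:2]))
m=B&(w[...,2]<.035)&(w[...,2]>0.01)&(w[...,0]<.6)&(w[...,0]>.35)&(abs(w[...,1])<.1)
for b in blobs(m,50): print("oblong",b.sum(),np.nanmedian(w[b][:,2]),hull_fit(w[b][:,:2]))
E
```

```text
clock: 11.48
eef_pos: [0.4427, 0.3657, 0.1558]
tool_rot: [-0.039, 0.999, -0.001, -0.001]
ft_force: [0.6, -0.4, -1.3]
grip_width: 0.0209
grasp_force: 60.0
tcp [442.7 365.7 155.8] yaw 94.5 shift [ 0.5  0.9 72.8] n 1.16 wz -0.004 q [0.69 0.61] clk 11.47 F [ 0.6 -0.4 -1.3] w 20.9
819 0.06118309532380052 (array([461.6, 200.5]), np.float64(21.2), ((461.66424560546875, 200.63844299316406), (129.7250213623047, 72.02191162109375), 21.455913543701172))
oblong 1025 0.02745735870773477 (array([452.7,   3.9]), np.float64(-4.9), ((452.729248046875, 3.96038818359375), (68.68611907958984, 124.21587371826172), 84.99776458740234))
```

```bash
python3 -m creep '[[[0,1,35],[0,0,0]],[[0,0,20],[0,0,0]],[[0,0,9],[0,0,0]],[[0,0,7],[0,0,0]],[[0,0,1],[0,0,0]],[[0,0,0],[0,0,0]],[[0,0,0],[0,0,0]]]';  python3 -m creep '[[[0,0,0],[0,0,0]],[[0,0,0],[0,0,0]],[[0,0,0],[0,0,0]]]' 50;  python3 -m creep '[[[0,0,-30],[0,0,0]],[[0,0,-40],[0,0,0]],[[0,0,0],[0,0,0]],[[0,0,0],[0,0,0]]]'; python3 -c "
from h import *
plan(441,-380.5,152,78,180)"
```

```text
clock: 12.4
eef_pos: [0.4431, 0.3683, 0.085]
tool_rot: [-0.04, 0.999, 0.0, 0.001]
ft_force: [0.7, 0.2, -2.1]
grip_width: 0.0211
grasp_force: 60.0
clock: 12.78
eef_pos: [0.4428, 0.3681, 0.0845]
tool_rot: [-0.04, 0.999, 0.0, 0.0]
ft_force: [-0.3, -0.8, 0.3]
grip_width: 0.0502
grasp_force: 0.0
clock: 13.28
eef_pos: [0.4426, 0.3678, 0.1541]
tool_rot: [-0.04, 0.999, -0.0, -0.0]
ft_force: [-0.3, -0.3, -0.3]
grip_width: 0.0501
grasp_force: 0.0
tcp [442.6 367.8 154.1] yaw 94.5 shift [  60.7 -745.9    2.1] n 11.97 wz 0.289 q [0.69 0.61] clk 13.28 F [-0.3 -0.3 -0.3] w 50.1
```

```bash
python3 -m creep '[[[4,-45,0],[0,0,0]],[[4,-50,0],[0,0,0]],[[4,-54,0],[0,0,0]],[[4,-54,0],[0,0,0]],[[4,-54,0],[0,0,0]],[[4,-54,0],[0,0,0]],[[4,-54,0],[0,0,0]],[[4,-54,0],[0,0,0]],[[4,-54,0],[0,0,0]],[[4,-54,0],[0,0,0]],[[4,-54,0],[0,0,0]],[[4,-54,0],[0,0,0]]]' 50; python3 -m creep '[[[4,-40,1],[0,0,0]],[[4,-40,1],[0,0,0]],[[4,-31,0],[0,0,0]],[[0,0,0],[0,0,0.145]],[[0,0,0],[0,0,0.144]],[[0,0,0],[0,0,0]],[[0,0,0],[0,0,0]]]'
python3 - <<'E'
from h import *
plan(441,-380.5,83,78,180)
p=vision.camera("top"); w=cloud(p); B=brown(p)
for z0,z1 in((.066,.11),(.066,.085),(.09,.11)):
  m=B&(w[...,2]>z0)&(w[...,2]<z1)&(w[...,0]<.53)&(w[...,0]>.35)&(w[...,1]>.25)&(w[...,1]<.45)
  for b in blobs(m,50): print("sq",b.sum(),np.nanmedian(w[b][:,2]),hull_fit(w[b][:,:2]))
m=~B&(w[...,2]>.04)&(w[...,2]<.075)&(w[...,0]<.53)&(w[...,0]>.35)&(w[...,1]>.27)&(w[...,1]<.45)
print(m.sum())
cv2.imwrite("pics/sq.png",cv2.resize(p["image"][190:300,130:300],None,fx=4,fy=4))
s=vision.camera("side"); cv2.imwrite("pics/sqs.png",cv2.resize(s["image"][130:300,240:440],None,fx=3.5,fy=3.5))
E
```

```text
clock: 14.78
eef_pos: [0.444, -0.2701, 0.1528]
tool_rot: [-0.039, 0.999, 0.001, -0.001]
ft_force: [1.1, 0.1, 0.3]
grip_width: 0.0501
grasp_force: 0.0
clock: 15.65
eef_pos: [0.4415, -0.38, 0.1514]
tool_rot: [0.104, 0.995, 0.001, -0.001]
ft_force: [-1.0, 0.0, 0.5]
grip_width: 0.0498
grasp_force: 0.0
tcp [ 441.5 -380.   151.4] yaw 78.1 shift [ 0.3 -0.7 68.4] n 1.09 wz 0.002 q [-0.71 -0.5 ] clk 15.65 F [-1.   0.   0.5] w 49.8
sq 1161 0.07388652479759936 (array([441.2, 368.2]), np.float64(50.1), ((441.16351318359375, 368.0400390625), (90.58355712890625, 90.32524108886719), 4.268280982971191))
sq 1077 0.0735881873335308 (array([441.2, 368.2]), np.float64(50.1), ((441.16351318359375, 368.0400390625), (90.58355712890625, 90.32524108886719), 4.268280982971191))
sq 84 0.09933749752253526 (array([441.9, 369.6]), np.float64(88.0), ((441.38470458984375, 369.7510070800781), (22.317480087280273, 25.096424102783203), 11.37332534790039))
178
```

View pics/sq.png

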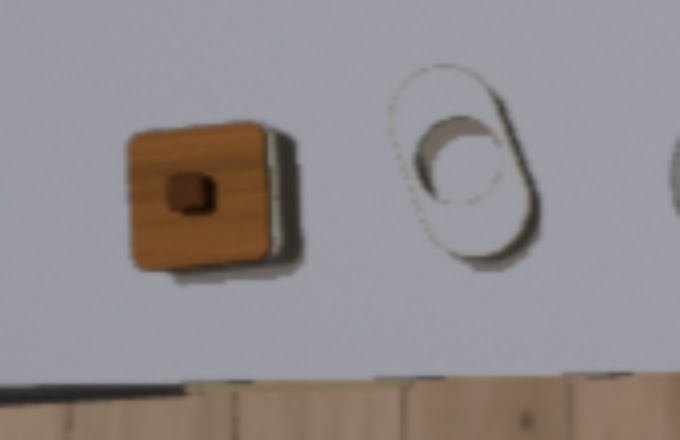

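View pics/sqs.png

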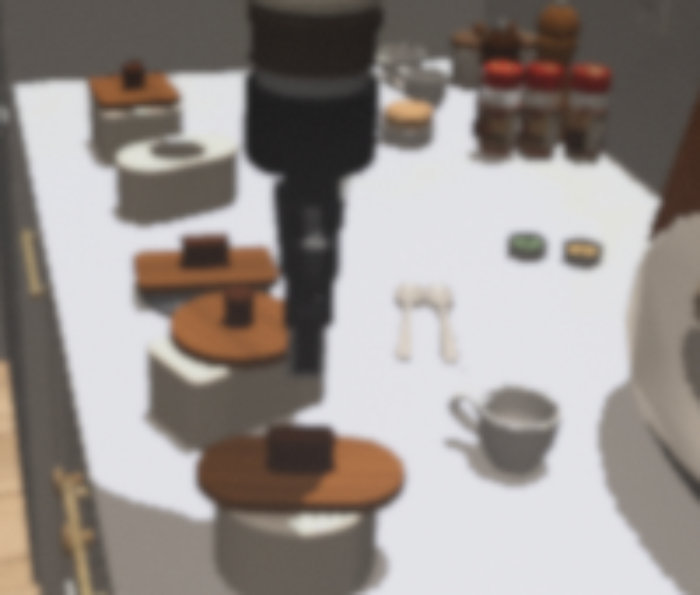

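The square lid sits flat and aligned on its jar (crop pixel 200,195), and the oval jar is open (460,160). Next is the oval lid.

```bash
python3 -m creep '[[[0,-1,30],[0,0,0]],[[0,0,22],[0,0,0]],[[0,0,16],[0,0,0]],[[0,0,0],[0,0,0]],[[0,0,0],[0,0,0]]]' 50;  python3 -m creep '[[[0,0,0],[0,0,0]],[[0,0,0],[0,0,0]],[[0,0,0],[0,0,0]],[[0,0,0],[0,0,0]],[[0,0,0],[0,0,0]]]' 0;  python3 -m creep '[[[0,0,-15],[0,0,0]],[[0,0,-25],[0,0,0]],[[0,0,-40],[0,0,0]],[[0,0,0],[0,0,0]],[[0,0,0],[0,0,0]]]'; python3 -c "
from h import *
plan(461.6,201,160,111.3,180)"
```

```text
clock: 16.38
eef_pos: [0.4423, -0.3818, 0.0851]
tool_rot: [0.105, 0.995, -0.0, 0.001]
ft_force: [0.5, -0.7, 0.0]
grip_width: 0.0502
grasp_force: 0.0
clock: 17.0
eef_pos: [0.4424, -0.382, 0.0855]
tool_rot: [0.105, 0.995, -0.001, 0.001]
ft_force: [-0.1, -0.4, 6.3]
grip_width: 0.0172
grasp_force: 61.8
clock: 17.62
eef_pos: [0.4414, -0.3811, 0.1641]
tool_rot: [0.105, 0.995, 0.0, -0.0]
ft_force: [0.0, 0.2, -1.2]
grip_width: 0.017
grasp_force: 61.1
tcp [ 441.4 -381.1  164.1] yaw 78.0 shift [101.5 573.6   4.3] n 9.32 wz -0.582 q [-0.71 -0.5 ] clk 17.62 F [ 0.   0.2 -1.2] w 17.0
```

```bash
python3 -m creep '[[[8,46,0],[0,0,0]],[[9,52,0],[0,0,0]],[[9,52,0],[0,0,0]],[[9,52,0],[0,0,0]],[[9,52,0],[0,0,0]],[[9,52,0],[0,0,0]],[[9,52,0],[0,0,0]],[[9,52,0],[0,0,0]],[[9,52,0],[0,0,0]],[[9,52,0],[0,0,0]],[[9,40,0],[0,0,0]],[[4,20,0],[0,0,0]]]'; python3 -m creep '[[[0,0,0],[0,0,-0.145]],[[0,0,0],[0,0,-0.146]],[[0,0,0],[0,0,-0.146]],[[0,0,0],[0,0,-0.145]],[[0,0,0],[0,0,0]],[[0,0,0],[0,0,0]],[[0,0,0],[0,0,0]]]'
python3 - <<'E'
from h import *
plan(461.6,201,86,111.3,180)
p=vision.camera("top"); w=cloud(p); B=brown(p)
m=(~B)&(w[...,2]>.055)&(w[...,2]<.07)&(w[...,0]<.55)&(w[...,0]>.35)&(w[...,1]>-.46)&(w[...,1]<-.3)
for b in blobs(m,50): print(b.sum(),np.nanmedian(w[b][:,2]),hull_fit(w[b][:,:2]))
E
```

```text
clock: 19.12
eef_pos: [0.46, 0.203, 0.1626]
tool_rot: [0.103, 0.995, -0.001, -0.002]
ft_force: [0.3, -0.1, -1.5]
grip_width: 0.0169
grasp_force: 61.1
clock: 20.0
eef_pos: [0.4613, 0.2011, 0.164]
tool_rot: [-0.184, 0.983, -0.0, -0.0]
ft_force: [0.3, -0.1, -1.4]
grip_width: 0.0169
grasp_force: 61.1
tcp [461.3 201.1 164. ] yaw 111.3 shift [-0.3 -0.2 78. ] n 1.25 wz -0.001 q [0.41 0.04] clk 20.0 F [ 0.3 -0.1 -1.4] w 16.9
877 0.06100639029318531 (array([ 439.2, -378.1]), np.float64(-81.0), ((439.27618408203125, -377.7401428222656), (102.35548400878906, 103.31737518310547), 64.74736022949219))
```

```bash
python3 -m creep '[[[0,0,35],[0,0,0]],[[0,0,25],[0,0,0]],[[0,0,11],[0,0,0]],[[0,0,6],[0,0,0]],[[0,0,1],[0,0,0]],[[0,0,0],[0,0,0]],[[0,0,0],[0,0,0]]]';  python3 -m creep '[[[0,0,0],[0,0,0]],[[0,0,0],[0,0,0]],[[0,0,0],[0,0,0]]]' 50;  python3 -m creep '[[[0,0,-30],[0,0,0]],[[0,0,-40],[0,0,0]],[[0,0,0],[0,0,0]],[[0,0,0],[0,0,0]]]'; python3 -c "
from h import *
plan(442.3,-190,155,95,180)"
```

```text
clock: 20.92
eef_pos: [0.462, 0.2015, 0.087]
tool_rot: [-0.185, 0.983, 0.0, 0.001]
ft_force: [-0.8, 0.1, -0.4]
grip_width: 0.0173
grasp_force: 61.1
clock: 21.3
eef_pos: [0.4616, 0.2013, 0.0864]
tool_rot: [-0.185, 0.983, 0.0, 0.0]
ft_force: [-0.0, 0.0, -0.1]
grip_width: 0.0499
grasp_force: 0.0
clock: 21.8
eef_pos: [0.4613, 0.2011, 0.156]
tool_rot: [-0.185, 0.983, -0.0, -0.0]
ft_force: [-0.5, 0.3, 0.1]
grip_width: 0.0502
grasp_force: 0.0
tcp [461.3 201.1 156. ] yaw 111.3 shift [ 159.9 -357.5    1.1] n 6.27 wz 0.285 q [0.41 0.04] clk 21.8 F [-0.5  0.3  0.1] w 50.2
```

```bash
python3 -m creep '[[[20,-44,0],[0,0,0]],[[20,-45,0],[0,0,0]],[[20,-45,0],[0,0,0]],[[20,-45,0],[0,0,0]],[[20,-45,0],[0,0,0]],[[20,-45,0],[0,0,0]],[[20,-45,0],[0,0,0]],[[20,-44,0],[0,0,0]],[[0,0,0],[0,0,0]],[[0,0,0],[0,0,0]],[[0,0,0],[0,0,0]]]'
python3 - <<'E'
from h import *
plan(442.3,-190,85,111,180)
p=vision.camera("top"); w=cloud(p); B=brown(p)
m=B&(w[...,2]>.066)&(w[...,2]<.11)&(w[...,0]<.55)&(w[...,0]>.35)&(w[...,1]>.12)&(w[...,1]<.28)
for b in blobs(m,50): print("ov",b.sum(),np.nanmedian(w[b][:,2]),hull_fit(w[b][:,:2]))
E
```

```text
clock: 23.18
eef_pos: [0.4423, -0.1891, 0.1557]
tool_rot: [-0.186, 0.983, 0.001, -0.001]
ft_force: [-0.4, 0.7, 0.4]
grip_width: 0.0501
grasp_force: 0.0
tcp [ 442.3 -189.1  155.7] yaw 111.4 shift [ 0.3 -0.9 70.7] n 1.13 wz 0.007 q [-0.4  -0.78] clk 23.18 F [-0.4  0.7  0.4] w 50.1
ov 1179 0.07378753640083667 (array([459.8, 201.8]), np.float64(21.2), ((459.86572265625, 201.75875854492188), (129.67279052734375, 70.22557830810547), 21.113481521606445))
```

```bash
python3 -m creep '[[[0,-1,30],[0,0,0]],[[0,0,24],[0,0,0]],[[0,0,16],[0,0,0]],[[0,0,0],[0,0,0]],[[0,0,0],[0,0,0]]]' 50;  python3 -m creep '[[[0,0,0],[0,0,0]],[[0,0,0],[0,0,0]],[[0,0,0],[0,0,0]],[[0,0,0],[0,0,0]],[[0,0,0],[0,0,0]]]' 0;  python3 -m creep '[[[0,0,-15],[0,0,0]],[[0,0,-25],[0,0,0]],[[0,0,-40],[0,0,0]],[[0,0,0],[0,0,0]],[[0,0,0],[0,0,0]]]'; python3 -c "
from h import *
plan(440,-378.5,160,111.3,180)"
```

```text
clock: 23.85
eef_pos: [0.4436, -0.191, 0.087]
tool_rot: [-0.186, 0.983, -0.0, 0.0]
ft_force: [1.0, 0.5, 0.3]
grip_width: 0.0498
grasp_force: 0.0
clock: 24.48
eef_pos: [0.4437, -0.1915, 0.0875]
tool_rot: [-0.185, 0.983, -0.0, 0.001]
ft_force: [-0.1, 1.0, 5.3]
grip_width: 0.0189
grasp_force: 58.6
clock: 25.1
eef_pos: [0.4426, -0.1913, 0.1658]
tool_rot: [-0.185, 0.983, 0.0, -0.0]
ft_force: [-0.4, 0.7, -1.1]
grip_width: 0.0193
grasp_force: 59.0
tcp [ 442.6 -191.3  165.8] yaw 111.3 shift [  70.5 -173.5    5.8] n 3.0 wz 0.0 q [-0.41 -0.78] clk 25.1 F [-0.4  0.7 -1.1] w 19.3
```

```bash
python3 -m creep '[[[12,-28,0],[0,0,0]],[[12,-35,0],[0,0,0]],[[12,-35,0],[0,0,0]],[[12,-35,0],[0,0,0]],[[12,-25,0],[0,0,0]],[[11,-16,0],[0,0,0]],[[0,0,0],[0,0,0]],[[0,0,0],[0,0,0]],[[0,0,0],[0,0,0]]]'
python3 - <<'E'
from h import *
plan(439.5,-378.3,88,111.3,180)
p=vision.camera("top"); w=cloud(p); B=brown(p)
m=(~B)&(w[...,2]>.055)&(w[...,2]<.07)&(w[...,0]<.55)&(w[...,0]>.35)&(w[...,1]>-.27)&(w[...,1]<-.11)
for b in blobs(m,50): print(b.sum(),np.nanmedian(w[b][:,2]),hull_fit(w[b][:,:2]))
E
```

```text
clock: 26.22
eef_pos: [0.4403, -0.3782, 0.1663]
tool_rot: [-0.186, 0.983, 0.0, -0.0]
ft_force: [0.8, -0.1, -1.3]
grip_width: 0.019
grasp_force: 59.0
tcp [ 440.3 -378.2  166.3] yaw 111.4 shift [ 0.8  0.2 78.3] n 1.25 wz 0.002 q [-0.71 -1.08] clk 26.23 F [ 0.8 -0.1 -1.3] w 19.0
900 0.06109087370520455 (array([ 441. , -192.5]), np.float64(23.7), ((441.1983337402344, -192.33941650390625), (125.8095932006836, 70.22782135009766), 23.73388671875))
```

```bash
python3 -m creep '[[[1,0,35],[0,0,0]],[[0,0,25],[0,0,0]],[[0,0,11],[0,0,0]],[[0,0,6],[0,0,0]],[[0,0,1],[0,0,0]],[[0,0,0],[0,0,0]],[[0,0,0],[0,0,0]]]';  python3 -m creep '[[[0,0,0],[0,0,0]],[[0,0,0],[0,0,0]],[[0,0,0],[0,0,0]]]' 50;  python3 -m creep '[[[0,0,-30],[0,0,0]],[[0,0,-40],[0,0,0]],[[0,0,0],[0,0,0]],[[0,0,0],[0,0,0]]]'; python3 -c "
from h import *
plan(453,4,120,85,180)"
```

```text
clock: 27.15
eef_pos: [0.4397, -0.38, 0.0891]
tool_rot: [-0.185, 0.983, -0.001, 0.0]
ft_force: [0.0, 0.4, -0.5]
grip_width: 0.0195
grasp_force: 59.0
clock: 27.52
eef_pos: [0.4393, -0.3797, 0.0885]
tool_rot: [-0.185, 0.983, -0.0, 0.0]
ft_force: [0.2, 0.1, 0.3]
grip_width: 0.0498
grasp_force: 0.0
clock: 28.02
eef_pos: [0.4391, -0.3795, 0.1581]
tool_rot: [-0.185, 0.983, 0.0, -0.0]
ft_force: [-0.7, 0.2, -0.3]
grip_width: 0.0501
grasp_force: 0.0
tcp [ 439.1 -379.5  158.1] yaw 111.3 shift [-152.4  352.1   38.1] n 6.17 wz 0.459 q [-0.71 -1.08] clk 28.02 F [-0.7  0.2 -0.3] w 50.1
```

```bash
python3 -m creep '[[[-19,43,0],[0,0,0]],[[-19,44,0],[0,0,0]],[[-19,44,0],[0,0,0]],[[-19,44,0],[0,0,0]],[[-19,44,0],[0,0,0]],[[-19,44,8],[0,0,0]],[[-19,44,15],[0,0,0]],[[-19,45,15],[0,0,0]],[[0,0,0],[0,0,0.153]],[[0,0,0],[0,0,0.153]],[[0,0,0],[0,0,0.153]],[[0,0,0],[0,0,0]]]'; python3 -m creep '[[[0,0,0],[0,0,0]]]'
python3 - <<'E'
from h import *
plan(453,4,39,85,180)
p=vision.camera("top"); w=cloud(p); B=brown(p)
m=B&(w[...,2]>.066)&(w[...,2]<.11)&(w[...,0]<.55)&(w[...,0]>.35)&(w[...,1]>-.45)&(w[...,1]<-.28)
for b in blobs(m,50): print("rd",b.sum(),np.nanmedian(w[b][:,2]),hull_fit(w[b][:,:2]))
E
```

```text
clock: 29.52
eef_pos: [0.4517, 0.0036, 0.1191]
tool_rot: [0.042, 0.999, -0.0, -0.001]
ft_force: [0.1, -0.1, -0.8]
grip_width: 0.0502
grasp_force: 0.0
clock: 29.65
eef_pos: [0.4522, 0.0035, 0.1196]
tool_rot: [0.042, 0.999, -0.0, -0.001]
ft_force: [0.2, 0.1, 0.3]
grip_width: 0.0493
grasp_force: 0.0
tcp [452.2   3.5 119.6] yaw 85.1 shift [-0.9  0.6 80.6] n 1.29 wz 0.003 q [0.01 0.09] clk 29.65 F [0.2 0.1 0.3] w 49.3
rd 1234 0.07344939921643517 (array([ 438.3, -378.5]), np.float64(-50.7), ((438.4983215332031, -378.15826416015625), (101.2130355834961, 101.77304077148438), 88.89128875732422))
```

Round is seated. Pick the oblong lid from the mat.

```bash
python3 -m creep '[[[0,0,35],[0,0,0]],[[0,0,25],[0,0,0]],[[0,0,14],[0,0,0]],[[0,0,7],[0,0,0]],[[0,0,0],[0,0,0]],[[0,0,0],[0,0,0]]]' 50;  python3 -m creep '[[[0,0,0],[0,0,0]],[[0,0,0],[0,0,0]],[[0,0,0],[0,0,0]],[[0,0,0],[0,0,0]],[[0,0,0],[0,0,0]]]' 0;  python3 -m creep '[[[0,0,-20],[0,0,0]],[[0,0,-45],[0,0,0]],[[0,0,-60],[0,0,0]],[[0,0,0],[0,0,0]],[[0,0,0],[0,0,0]]]'; python3 -c "
from h import *
plan(441.2,-192.4,160,113.7,180)"
```

```text
clock: 30.45
eef_pos: [0.4536, 0.0035, 0.0401]
tool_rot: [0.043, 0.999, 0.0, 0.001]
ft_force: [0.5, 0.3, -0.1]
grip_width: 0.0502
grasp_force: 0.0
clock: 31.08
eef_pos: [0.4533, 0.0035, 0.0399]
tool_rot: [0.043, 0.999, -0.0, 0.001]
ft_force: [-1.0, -0.7, 5.9]
grip_width: 0.0171
grasp_force: 59.3
clock: 31.7
eef_pos: [0.4523, 0.0036, 0.1638]
tool_rot: [0.043, 0.999, 0.0, -0.0]
ft_force: [-0.4, -0.0, -0.8]
grip_width: 0.017
grasp_force: 58.9
tcp [452.3   3.6 163.8] yaw 85.0 shift [  -5.9 -196.2    3.8] n 3.14 wz -0.5 q [0.01 0.09] clk 31.7 F [-0.4 -0.  -0.8] w 17.0
```

```bash
python3 -m creep '[[[-1,-35,0],[0,0,0]],[[-1,-45,0],[0,0,0]],[[-1,-50,0],[0,0,0]],[[-1,-40,0],[0,0,0]],[[-2,-26,0],[0,0,0]],[[0,0,0],[0,0,-0.125]],[[0,0,0],[0,0,-0.125]],[[0,0,0],[0,0,-0.125]],[[0,0,0],[0,0,-0.125]],[[0,0,0],[0,0,0]],[[0,0,0],[0,0,0]],[[0,0,0],[0,0,0]]]'; python3 -c "
from h import *
plan(441.2,-192.4,86,113.7,180)"
```

```text
clock: 33.2
eef_pos: [0.4415, -0.1921, 0.1638]
tool_rot: [-0.205, 0.979, 0.0, -0.0]
ft_force: [-0.4, -0.1, -0.8]
grip_width: 0.0172
grasp_force: 59.0
tcp [ 441.5 -192.1  163.8] yaw 113.6 shift [ 0.4 -0.2 77.8] n 1.24 wz -0.001 q [-0.41 -0.82] clk 33.2 F [-0.4 -0.1 -0.8] w 17.2
```

```bash
python3 -m creep '[[[0,0,35],[0,0,0]],[[0,0,25],[0,0,0]],[[0,0,11],[0,0,0]],[[0,0,6],[0,0,0]],[[0,0,1],[0,0,0]],[[0,0,0],[0,0,0]],[[0,0,0],[0,0,0]]]';  python3 -m creep '[[[0,0,0],[0,0,0]],[[0,0,0],[0,0,0]],[[0,0,0],[0,0,0]]]' 50;  python3 -m creep '[[[0,0,-30],[0,0,0]],[[0,0,-50],[0,0,0]],[[30,20,-20],[0,0,0]],[[40,40,0],[0,0,0]],[[40,50,0],[0,0,0]],[[0,50,0],[0,0,0]],[[0,50,0],[0,0,0]],[[0,0,0],[0,0,0]],[[0,0,0],[0,0,0]]]'
python3 - <<'E'
from h import *
plan(441.2,-192.4,86,113.7,180)
p=vision.camera("top"); w=cloud(p); B=brown(p)
inb=(w[...,0]>.35)&(w[...,0]<.55)&(np.abs(w[...,1])<.5)
for b in blobs(B&inb&(w[...,2]>.066)&(w[...,2]<.11),50): print(np.nanmedian(w[b][:,2]).round(4),hull_fit(w[b][:,:2]))
cv2.imwrite("pics/end.png",cv2.resize(p["image"][130:310,130:550],None,fx=1.9,fy=1.9,interpolation=cv2.INTER_CUBIC))
s=vision.camera("side"); cv2.imwrite("pics/ends.png",cv2.resize(s["image"][120:340,200:460],None,fx=2.6,fy=2.6))
E
```

```text
clock: 34.08
eef_pos: [0.4423, -0.1925, 0.087]
tool_rot: [-0.205, 0.979, -0.0, 0.001]
ft_force: [0.7, -0.1, -1.2]
grip_width: 0.0167
grasp_force: 59.0
clock: 34.45
eef_pos: [0.4419, -0.1923, 0.0865]
tool_rot: [-0.205, 0.979, -0.0, 0.0]
ft_force: [0.9, 0.0, 0.7]
grip_width: 0.0496
grasp_force: 0.0
clock: 35.58
eef_pos: [0.2587, -0.0449, 0.1867]
tool_rot: [-0.206, 0.979, -0.001, 0.001]
ft_force: [0.7, -1.2, 0.5]
grip_width: 0.0498
grasp_force: 0.0
tcp [258.7 -44.9 186.7] yaw 113.7 shift [-107.6 -208.3  101.1] n 4.08 wz 0.0 q [-0.17 -0.59] clk 35.58 F [ 0.7 -1.2  0.5] w 49.8
0.0739 (array([459.8, 201.6]), np.float64(21.2), ((459.7303466796875, 201.60391235351562), (129.52418518066406, 70.59160614013672), 20.919788360595703))
0.0736 (array([ 441.9, -190.6]), np.float64(23.2), ((441.81134033203125, -190.52003479003906), (124.8720932006836, 68.23780822753906), 23.217912673950195))
0.0735 (array([ 438.4, -378.5]), np.float64(-78.3), ((438.4957580566406, -378.29559326171875), (101.8698959350586, 101.54943084716797), 88.01968383789062))
0.0739 (array([441.5, 368.6]), np.float64(62.0), ((441.1948547363281, 368.5444030761719), (90.76362609863281, 91.14966583251953), 4.424706935882568))
```

View pics/end.png

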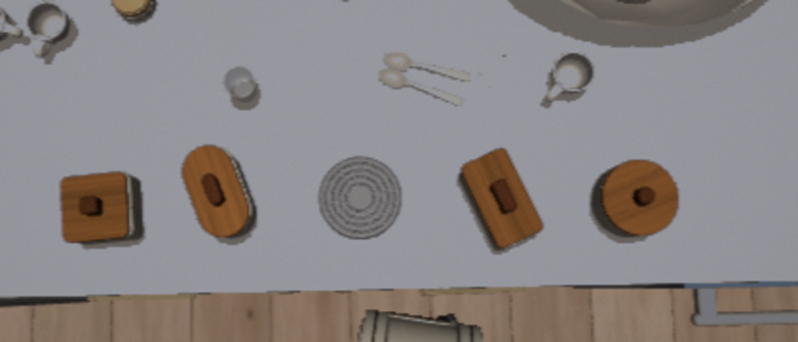

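View pics/ends.png

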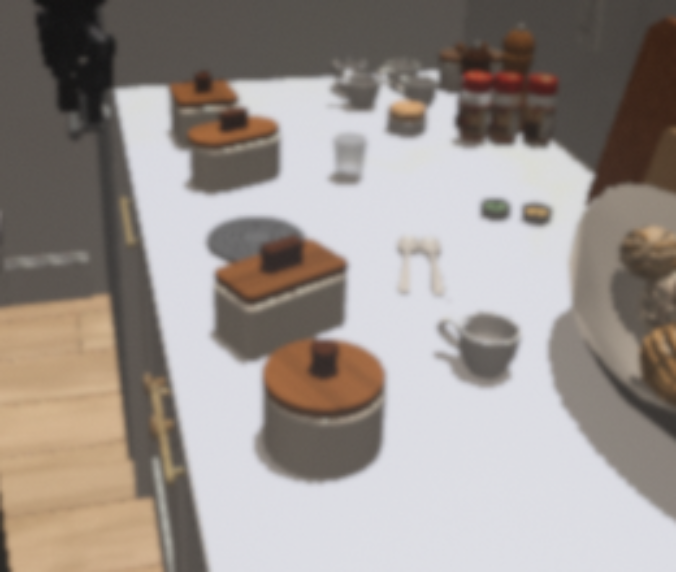

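All four lids lie flat and in line with their jars (crop pixels 97,207; 218,190; 502,197; 642,197), and the glass and cup are unmoved.

```bash
python3 -c "
from workcell import workorder
print(workorder.job_done())"
```

```text
the job is handed in; nothing more can be done
None
```

All four lids are back on their own jars, lying flat, in line to within about 1° and centred to about 2 mm by the top camera; the glass and cup are unmoved, and I handed the job in at about 36 s on the robot's clock.

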